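Press down the curved inlay

TASK

The five dark inlay pieces in the curved groove of the plywood panel are glued but still stand proud. Put your closed fingertips on the piece next to the red dot and run them along the row to the white dot with a light touch, so that every piece is pressed down level with the panel, one after another in that order; do not lean hard on the panel. Leave the other things lying on and around the panel where they are; nothing is to be picked up.

Things in the scene. Friction and masses are not known exactly. Their poses are not given: they have to be found in the camera images.
- panel: plywood panel 170 x 280 x 18 mm lying flat, held fast on the table by two dark hold-downs (12 mm tall) at its robot-side corners. Origin: centre of its underside, at z = 0; z up, y along its length; its upper face is 18 mm above the table. Let into that face is a curved row of five dark inlay pieces, bulging to the panel's +x
- arc_centre (a point): unmarked point on the panel's face about which the row curves: the middles of the five pieces lie on a circle of 140 mm radius round it, 0.3 rad (42 mm) apart, the middle one straight along its x axis. Axes as the panel's
- piece0 (a joint): how far inlay piece 0 is pressed down, in m: 0 = standing 8 mm above the panel's face, 0.008 = fully home on its stop, its top then level with the panel's face. It slides straight down only, against about 2 N of sticky friction, and stays where it is left; it cannot be pulled out
- piece0_top (a point): middle of the top of inlay piece 0 (0 to 4 from the panel's -y end to its +y end); its x across, y along the row. Polished slippery dark wood, 37 mm long, 18 wide, top flat for the middle 13 mm, both ends bevelled down 8 mm over 12 mm, so a fingertip sliding along just above the panel's face pushes it down; 5 mm gap to the next
- piece1 (a joint): how far inlay piece 1 is pressed down, in m: 0 = standing 8 mm above the panel's face, 0.008 = fully home on its stop, its top then level with the panel's face. It slides straight down only, against about 2 N of sticky friction, and stays where it is left; it cannot be pulled out
- piece1_top (a point): middle of the top of inlay piece 1 (0 to 4 from the panel's -y end to its +y end); its x across, y along the row. Polished slippery dark wood, 37 mm long, 18 wide, top flat for the middle 13 mm, both ends bevelled down 8 mm over 12 mm, so a fingertip sliding along just above the panel's face pushes it down; 5 mm gap to the next
- piece2 (a joint): how far inlay piece 2 is pressed down, in m: 0 = standing 8 mm above the panel's face, 0.008 = fully home on its stop, its top then level with the panel's face. It slides straight down only, against about 2 N of sticky friction, and stays where it is left; it cannot be pulled out
- piece2_top (a point): middle of the top of inlay piece 2 (0 to 4 from the panel's -y end to its +y end); its x across, y along the row. Polished slippery dark wood, 37 mm long, 18 wide, top flat for the middle 13 mm, both ends bevelled down 8 mm over 12 mm, so a fingertip sliding along just above the panel's face pushes it down; 5 mm gap to the next
- piece3 (a joint): how far inlay piece 3 is pressed down, in m: 0 = standing 8 mm above the panel's face, 0.008 = fully home on its stop, its top then level with the panel's face. It slides straight down only, against about 2 N of sticky friction, and stays where it is left; it cannot be pulled out
- piece3_top (a point): middle of the top of inlay piece 3 (0 to 4 from the panel's -y end to its +y end); its x across, y along the row. Polished slippery dark wood, 37 mm long, 18 wide, top flat for the middle 13 mm, both ends bevelled down 8 mm over 12 mm, so a fingertip sliding along just above the panel's face pushes it down; 5 mm gap to the next
- piece4 (a joint): how far inlay piece 4 is pressed down, in m: 0 = standing 8 mm above the panel's face, 0.008 = fully home on its stop, its top then level with the panel's face. It slides straight down only, against about 2 N of sticky friction, and stays where it is left; it cannot be pulled out
- piece4_top (a point): middle of the top of inlay piece 4 (0 to 4 from the panel's -y end to its +y end); its x across, y along the row. Polished slippery dark wood, 37 mm long, 18 wide, top flat for the middle 13 mm, both ends bevelled down 8 mm over 12 mm, so a fingertip sliding along just above the panel's face pushes it down; 5 mm gap to the next
- red_dot: flat red disc 18 mm across, 2 mm thick, fixed on the panel about 38 mm past the middle of the end piece where the run starts (either end of the row). Origin: centre of its underside
- white_dot: the same disc in white, at the finishing end of the row
- pencil: flat green carpenter's pencil, loose, 12 x 150 x 8, lying on the panel beyond the row. Origin: centre of its underside
- sharpener: small metal sharpener, loose, 25 x 34 x 18, standing on the panel on the hollow (concave) side of the row. Origin: centre of its underside
- offcut: wooden offcut, loose, 45 x 90 x 24, on the table near the panel's robot side. Origin: centre of its underside
- glue: white glue bottle with red cap, loose, 44 diameter, 130 tall, standing on the table beyond the panel. Origin: centre of its underside
- jar: green glass jar, open, loose, 70 diameter, 80 tall, standing on the table beside the panel. Origin: centre of its underside
- sander: cork sanding block, loose, 70 x 120 x 35, on the table beyond the panel. Origin: centre of its underside

How it is judged (in metres and radians):
On the way, in this order (a step that is already met when the one before it is completed fails the run):
1. the first piece, next to the red dot, is pressed home (at least 6 of 8 mm) while those after it are not (((horizontal distance between red_dot and piece0_top below 0.06 m and value of joint piece0 above 0.006 m) or (horizontal distance between red_dot and piece4_top below 0.06 m and value of joint piece4 above 0.006 m))), for 0.05 s.
2. the second piece is pressed home (at least 6 of 8 mm) while those after it are not (((horizontal distance between red_dot and piece0_top below 0.06 m and value of joint piece1 above 0.006 m) or (horizontal distance between red_dot and piece4_top below 0.06 m and value of joint piece3 above 0.006 m))), for 0.05 s.
3. the third (middle) piece is pressed home (at least 6 of 8 mm) while those after it are not (((horizontal distance between red_dot and piece0_top below 0.06 m and value of joint piece2 above 0.006 m) or (horizontal distance between red_dot and piece4_top below 0.06 m and value of joint piece2 above 0.006 m))), for 0.05 s.
4. the fourth piece is pressed home (at least 6 of 8 mm) while those after it are not (((horizontal distance between red_dot and piece0_top below 0.06 m and value of joint piece3 above 0.006 m) or (horizontal distance between red_dot and piece4_top below 0.06 m and value of joint piece1 above 0.006 m))), for 0.05 s.
5. the last piece, next to the white dot, is pressed home (at least 6 of 8 mm) while those after it are not (((horizontal distance between red_dot and piece0_top below 0.06 m and value of joint piece4 above 0.006 m) or (horizontal distance between red_dot and piece4_top below 0.06 m and value of joint piece0 above 0.006 m))), for 0.05 s.
At the end, for the whole second after the job is handed in: all five pieces are pressed at least 6 mm of their 8 mm (tops within 2 mm of level with the panel), and the loose things are at rest within 20 mm of where they began (value of joint each of piece0, piece1, piece2, piece3, piece4 above 0.006 m and distance of each of pencil, sharpener, offcut, glue, jar, sander from where it was at the start of the episode below 0.02 m and linear speed of each of pencil, sharpener, offcut, glue, jar, sander below 0.02 m/s); the robot touches nothing.
It fails at once if a loose thing is lifted, carried or shifted by more than 20 mm (distance of any of pencil, sharpener, offcut, glue, jar, sander from where it was at the start of the episode above 0.02 m).
It fails at once if the fingers lean on the panel or its pieces with more than 50 N (contact force between the fingers and panel above 50 N).
It also fails if it takes over 42 s, if anything falls off the work surface, if the arm or the gripper's body presses on something with over 40 N, if the wrist force passes 120 N, or if a joint passes its speed limit or range.

ROBOT

A 7-joint arm with a two-finger parallel gripper is mounted at the origin on the work surface. World frame = base frame: x ahead of the robot, y to its left, z up, the work surface at z = 0. Lengths are in mm, angles in rad, forces in N, time in s.
With the tool pointing down it reaches from about 425 to 1025 mm from the base axis. Payload 3.6 kg.
Tool frame: the origin (TCP) lies at the centre of the arm's flange, where the gripper is bolted on; the fingertips stand manip.tip_extent ahead of it and the grasp point (between the pads) lies 155 mm ahead of it (manip.tip_extent is the distance from the TCP to the fingertips, in mm); z points along the fingers, y is the line along which they close (so a half turn about z gives the same grasp; the last joint's range is limited). The gripper opens to 85 mm and grips with 20 to 120 N. Pads are 22 mm wide; open, the fingers measure 114 mm over their backs; the gripper's body (76 mm by 85 mm) begins 54 mm behind the grasp point. The pads swing forward as they close: fully open they stand 13 mm farther back than shut.
Start: joints at [1.095, 0.591, 0.048, 1.609, -0.033, 0.943, -0.034], TCP at [270.135, -672.798, 404.702] pointing down, gripper open.
Joint ranges: [-2.69, 2.69], [-0.47, 2.24], [-1.27, 1.36], [0.19, 2.51], [-1.53, 4.68], [0.08, 2.07], [-3.09, 3.09]. Speed limits (rad/s): [2.57, 2.57, 3.14, 3.14, 3.14, 3.14, 3.14].

INTERFACE

Orientations are given as a rotation vector (axis times angle).
In Python, from workcell import sensors, grab_frame, calibration, order, spotter, manip gives the robot as it stands. The module is installed in compiled form; this text tells all that it offers.
- The arm moves only by the shell command python3 -m inch 'ROWS' [FORCE]. ROWS is JSON, one flat list of numbers, 7 for each row, row after row: the turn, a rotation vector about the tool's x, y, z scaled (see below), then the shift along the tool's x, y, z scaled (see below), then the gripper command: -1 is shut, 1 is fully open, values between are in proportion. In form: [rx, ry, rz, tx, ty, tz, claw, rx, ry, rz, tx, ty, tz, claw, ...]. A call has 1 to 20 rows; each row is the pose to reach, as a shift and turn from the pose commanded when the call began, along the tool's axes at that moment, turning the shorter way round; what a row does not reach only later rows make up. The controller multiplies each number of a shift by 800 mm and each number of a turn by 180 degrees. A row lasts 1/8 s, in which the tool goes at most 62.5 mm and 10.7 degrees, less where a joint would pass 70% of its speed; a pose out of reach is approached as far as the arm can. A call with a number of a shift or a turn outside -1 to 1 is refused whole. A call with a gripper value outside its range is refused whole. The fingers move at their own pace and stop on an object; FORCE is the grip in N (left out, the last holds). Time passes only in rows, so rows that repeat a pose let the fingers close. It gives the time, the measured TCP pose, the force, the opening and the grip force at its end, in the units of the state.
- sensors.observe(): the state, without advancing time (a new reading comes with each control period).
- grab_frame(name): name is "scene" or "top" or "wrist"; returns the picture (400x640x3 uint8, red, green, blue); there is no depth.
- calibration(name): a dict with "camera_matrix" (3x3 intrinsics, pixels), "rvec" (rotation vector, rad) and "tvec" (3), from world to camera coordinates, as OpenCV has them; the wrist camera has in their place "hand_eye" (4x4, takes a point from camera to tool coordinates, whose origin is the TCP and whose axes are the flange's). Camera axes: x right, y down, z forward; pixel columns grow to the right and rows downward; lengths in mm; the calibration is good to about 2 mm. A picture is of the moment at which its call begins: read the wrist's pose just before it. calibration takes no time and is no camera call.
- order.finish_job(): hands the job in; it is judged then, once.
Trained networks look in the newest picture that a camera, given by its name, has taken for a name from the list of things; names that differ only in an ending like _2 or _b are one class to them, and where a whole thing is asked for, a point or a joint stands for the part that bears it (a point fixed in the world has none). Each returns a list of dicts, best first, with "confidence" (0 to 1); they miss things now and then, are a little off and sometimes report something else, mostly with a low value. They report only what shows in the picture. A call takes as long as a camera call.
- spotter.boxes_of(camera, query): "centre" ([x, y, z] in mm, in the coordinates of the camera as it stood for that picture, good to about 4 mm: the middle of the surface that is visible of it).
- spotter.masks_of(camera, query): "pixels" (400x640 bool, what is visible of it).
The state is a dict: "clock": time; "qpos": joint angles; "joint_velocities": joint speeds; "tau": joint torques, N m; "tool_pos": TCP position; "ee_rot": TCP orientation; "ft_force": force on the tool from outside, world axes, zero at the start; "moment": the same for the moment, N m; "opening": opening from 0.0 (shut) to 1.0 (fully open); "grasp_force": force on a finger pad.
Only numpy, scipy, OpenCV 4.12 (cv2) and the standard library are available. Lean on these libraries where they do the work, as an engineer would, in place of code of your own. Each camera call takes 0.05 s, during which the arm holds its last target. There are 200 camera calls.

## Working session

There is one attempt and no reset: what is moved stays moved. The work goes in short steps, Python scripts to look and compute and a shell command to move; the robot and the scene stay as the last step left them, time stands still between calls to the robot, and variables do not carry over. Pictures are saved under pics/ and viewed, at most 10 in all, crops included, and the job is handed in when it is done.

```bash
mkdir -p pics
cat > h.py <<'E'
import numpy as np, cv2
from scipy.spatial.transform import Rotation as R
from workcell import sensors, grab_frame, calibration, order, spotter, manip
def cam(name):
    c=calibration(name); K=np.array(c["camera_matrix"],float)
    if "rvec" in c:
        Rm=R.from_rotvec(np.ravel(c["rvec"])).as_matrix(); t=np.ravel(c["tvec"])
        return K,Rm.T,-Rm.T@t       # cam->world
    s=sensors.observe(); H=np.array(c["hand_eye"],float); Rt=R.from_rotvec(s["ee_rot"]).as_matrix()
    return K,Rt@H[:3,:3],Rt@H[:3,3]+np.array(s["tool_pos"])
def toplane(C,uv,z):
    K,Rw,o=C; d=Rw@np.linalg.solve(K,[uv[0],uv[1],1]); return o+d*(z-o[2])/d[2]
def w(C,p): return C[1]@np.array(p)+C[2]
E
python3 - <<'E'
from h import *
s=sensors.observe(); print(s, manip.tip_extent)
for n in("top","scene"):
    C=cam(n); im=grab_frame(n); cv2.imwrite(f"pics/{n}0.png",im[...,::-1]); print(n,C[2].round())
    for q in("red_dot","white_dot","panel","piece0_top","pencil","sharpener","offcut","glue","jar","sander"):
        for b in spotter.boxes_of(n,q)[:6]: print(q,round(b["confidence"],2),w(C,b["centre"]).round(1))
E
```

```text
{'clock': 0.0, 'qpos': array([ 1.09549922,  0.59213482,  0.04829739,  1.60981953, -0.03328507,
        0.94269292, -0.03370836]), 'joint_velocities': array([ 1.54012693e-03, -5.73438811e-04,  3.43707581e-05,  2.03349033e-04,
       -5.13006373e-04,  1.70659991e-03,  1.17724059e-04]), 'tau': array([ 3.79769299e-04, -5.48685694e+01,  1.54649310e+00, -1.98127913e+01,
        9.33369360e-03,  8.71921278e-03, -7.27870201e-06]), 'tool_pos': array([ 269.99232004, -672.38480254,  403.53016706]), 'ee_rot': array([-3.08235876e+00, -5.95804165e-01,  8.82295944e-04]), 'ft_force': array([-0.62810637,  0.34139688,  0.45397732]), 'moment': array([0.00834962, 0.00495781, 0.02449797]), 'grasp_force': 0.0, 'opening': 1.0005330554385632} 173.4
top [434.  14. 809.]
red_dot 0.59 [449.9 -36.8  19.4]
white_dot 0.57 [512.5 170.2  18.4]
panel 0.77 [500.7  53.7  14.6]
panel 0.71 [508.9  14.   25.9]
piece0_top 0.56 [481.7 -20.8  20.8]
piece0_top 0.44 [526.9  48.9  22.3]
pencil 0.95 [570.3  22.9  25.3]
pencil 0.42 [482.7 -22.7  26. ]
sharpener 0.76 [459.4  51.8  34.8]
offcut 0.81 [386.2 102.7  29.5]
offcut 0.62 [460.4  51.8  39.3]
offcut 0.56 [451.3 -34.4  22. ]
glue 0.62 [675.3 156.1  83.8]
jar 0.78 [ 499.9 -195.3   37.9]
jar 0.31 [481.8 -19.9  20.6]
sander 0.83 [641.  -58.3  34.6]
scene [1031. -378.  779.]
piece0_top 0.6 [485.5 -18.2  24.3]
piece0_top 0.59 [460.2  49.2  38.1]
pencil 0.84 [574.2  24.9  28.3]
pencil 0.53 [460.3  52.3  39. ]
pencil 0.21 [529.3  47.5  22.7]
sharpener 0.45 [462.4  49.7  38.6]
offcut 0.96 [389.4 103.7  24.1]
glue 0.75 [695.5 145.3  75.7]
jar 0.66 [514.4  14.1  23.1]
jar 0.55 [ 495.6 -181.3   55.5]
sander 0.72 [651.6 -65.4  32.8]
```

View pics/top0.png

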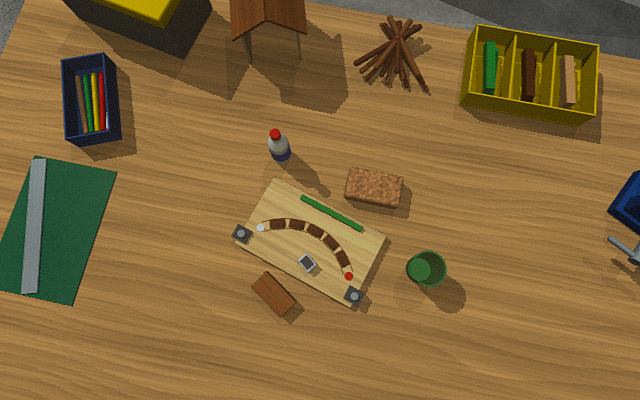

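View pics/scene0.png

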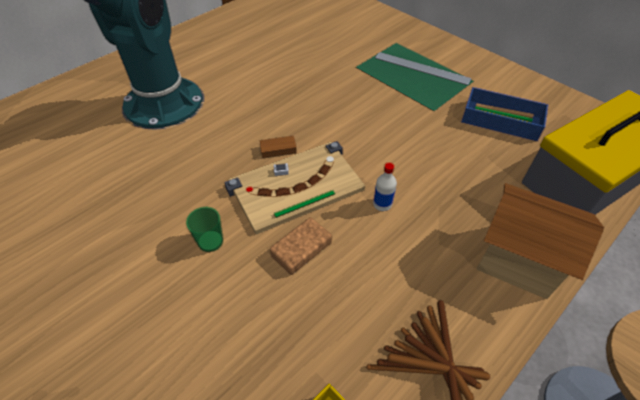

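```bash
cat >> h.py <<'E'
def rel(pos,rot):
    "shift/turn in move units from the present tool pose to pos, rot(matrix)"
    s=sensors.observe(); A=R.from_rotvec(s["ee_rot"]).as_matrix()
    return (A.T@(np.array(pos)-s["tool_pos"])/800).round(4),(R.from_matrix(A.T@rot).as_rotvec()/np.pi).round(4)
def down(xdir):
    x=np.array([xdir[0],xdir[1],0])/np.hypot(*xdir); z=np.array([0,0,-1.]); return np.stack([x,np.cross(z,x),z],1)
E
python3 - <<'E'
from h import *
s=sensors.observe(); A=R.from_rotvec(s["ee_rot"]).as_matrix(); print(A.round(3)); print(calibration("wrist"))
for sg in(1,-1): print(rel([480,20,430],down([sg*.289,sg*.957])))
E
```

```text
[[ 0.928  0.373 -0.   ]
 [ 0.373 -0.928  0.   ]
 [-0.    -0.    -1.   ]]
{'camera_matrix': array([[301.58001612,   0.        , 325.17288712],
       [  0.        , 301.58001612, 200.99368851],
       [  0.        ,   0.        ,   1.        ]]), 'hand_eye': array([[ 6.53135793e-04, -9.64743230e-01, -2.63192085e-01,
         6.71810971e+01],
       [ 9.99999286e-01,  8.93439315e-04, -7.93352898e-04,
         4.25960820e-02],
       [ 1.00052799e-03, -2.63191379e-01,  9.64743125e-01,
         3.11145478e+01],
       [ 0.00000000e+00,  0.00000000e+00,  0.00000000e+00,
         1.00000000e+00]])}
(array([ 0.5661, -0.7059, -0.0316]), array([-0.    , -0.    , -0.2851]))
(array([ 0.5661, -0.7059, -0.0316]), array([-0.    ,  0.    ,  0.7149]))
```

```bash
python3 -m inch '[0,0,-0.04,0.06,-0.07,-0.003,-1, 0,0,-0.08,0.12,-0.145,-0.006,-1, 0,0,-0.12,0.17,-0.21,-0.01,-1, 0,0,-0.16,0.22,-0.28,-0.013,-1, 0,0,-0.2,0.28,-0.35,-0.016,-1, 0,0,-0.24,0.34,-0.42,-0.02,-1, 0,0,-0.27,0.39,-0.49,-0.022,-1, 0,0,-0.285,0.45,-0.56,-0.025,-1, 0,0,-0.285,0.51,-0.635,-0.028,-1, 0,0,-0.285,0.55,-0.69,-0.03,-1, 0,0,-0.285,0.566,-0.706,-0.032,-1, 0,0,-0.285,0.566,-0.706,-0.032,-1, 0,0,-0.285,0.566,-0.706,-0.032,-1, 0,0,-0.285,0.566,-0.706,-0.032,-1, 0,0,-0.285,0.566,-0.706,-0.032,-1, 0,0,-0.285,0.566,-0.706,-0.032,-1]' 30
python3 - <<'E'
from h import *
C=cam("wrist"); im=grab_frame("wrist"); cv2.imwrite("pics/w0.png",im[...,::-1]); print(C[2].round())
for q in("red_dot","white_dot","piece0_top","pencil","sharpener"):
    for b in spotter.boxes_of("wrist",q)[:6]: print(q,round(b["confidence"],2),w(C,b["centre"]).round(1))
    for b in spotter.masks_of("wrist",q)[:6]:
        m=b["pixels"]; v,u=np.nonzero(m); print("  mask",round(b["confidence"],2),m.sum(),u.mean().round(1),v.mean().round(1),toplane(C,(u.mean(),v.mean()),20 if "dot" in q else 26).round(1))
s=sensors.observe(); print(s["tool_pos"],s["ee_rot"],s["clock"],s["opening"],s["ft_force"])
E
```

```text
clock: 3.1
tool_pos: [479.6, 18.8, 430.2]
ee_rot: [2.525, 1.869, -0.001]
ft_force: [0.3, -0.4, -1.0]
opening: -0.002
grasp_force: 0.0
[499.  83. 399.]
red_dot 0.4 [450.5 -38.3  21.5]
  mask 0.48 114 314.7 219.2 [448.8 -36.2  20. ]
white_dot 0.5 [505.7 164.8  18.9]
  mask 0.37 433 354.4 136.9 [527.5  51.5  20. ]
piece0_top 0.59 [480.5 -14.8  21. ]
piece0_top 0.42 [525.9  54.4  25.3]
  mask 0.88 327 334.4 198.6 [482.  -15.1  26. ]
pencil 0.74 [569.2  31.8  28.2]
  mask 0.84 1224 395.3 142.8 [572.9  30.8  26. ]
sharpener 0.82 [459.4  55.   33.9]
[479.87340642  20.07065018 430.27660535] [-2.52242048e+00 -1.87265373e+00  1.06123540e-05] 3.65 1.3244221738353812e-05 [-0.07492244  0.02817217  0.09250988]
```

View pics/w0.png

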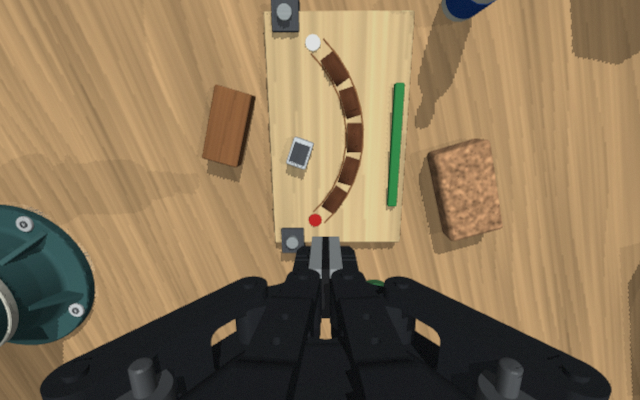

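```bash
cat > fit.py <<'E'
from h import *
from scipy.optimize import least_squares
def comps(im,roi,f,lo):
    m=f(im.astype(int)).astype(np.uint8); k=np.zeros_like(m); k[roi[1]:roi[3],roi[0]:roi[2]]=1
    n,_,st,ce=cv2.connectedComponentsWithStats(m*k); return [(tuple(ce[i].round(1)),int(st[i,4])) for i in range(1,n) if st[i,4]>lo]
dark=lambda a:(a.sum(2)<260)&(a[...,0]>a[...,2]+15)
red=lambda a:(a[...,0]>130)&(a[...,1]<70)
white=lambda a:(a.min(2)>185)
def run(name,im,C,roi,lo):
    p=comps(im,roi,dark,lo); r=comps(im,roi,red,lo); wt=comps(im,roi,white,lo)
    print(name,p,r,wt)
    P=np.array([toplane(C,c,26)[:2] for c,_ in p]); Rd=toplane(C,r[0][0],20)[:2]; W=toplane(C,wt[0][0],20)[:2]
    P=P[np.argsort(P[:,1])]; print(P.round(1).tolist(),Rd.round(1),W.round(1))
    if len(P)!=5: return
    f=lambda q:(P-np.array([[q[0]+140*np.cos(q[2]+a),q[1]+140*np.sin(q[2]+a)] for a in .3*np.arange(-2,3)])).ravel()
    o=least_squares(f,[P[2,0]-140,P[2,1],-.29]); print("centre,yaw",o.x.round(3),"res",o.fun.round(1));
E
python3 - <<'E'
from fit import *
run("wrist",cv2.imread("pics/w0.png")[...,::-1],cam("wrist"),(300,30,372,229),60)
run("top",cv2.imread("pics/top0.png")[...,::-1],cam("top"),(252,215,358,285),25)
E
```

```text
wrist [((np.float64(334.1), np.float64(68.7)), 545), ((np.float64(349.2), np.float64(102.6)), 486), ((np.float64(353.9), np.float64(137.5)), 446), ((np.float64(348.7), np.float64(170.7)), 386), ((np.float64(334.1), np.float64(199.5)), 359)] [((np.float64(314.6), np.float64(219.7)), 110)] [((np.float64(312.5), np.float64(41.8)), 189)]
[[481.8, -14.6], [509.7, 15.8], [526.7, 53.2], [532.0, 93.6], [525.4, 134.2]] [449.  -35.3] [510.2 169.4]
centre,yaw [ 3.9252e+02  9.2225e+01 -2.8400e-01] res [ 0.5  1.4  0.4  0.8 -0.2  0.1 -0.5 -0.9 -0.2 -1.5]
top [((np.float64(286.5), np.float64(223.8)), 337), ((np.float64(314.8), np.float64(230.8)), 165), ((np.float64(330.5), np.float64(242.3)), 151), ((np.float64(342.0), np.float64(258.6)), 164), ((np.float64(280.1), np.float64(269.4)), 111), ((np.float64(266.6), np.float64(279.6)), 214), ((np.float64(348.5), np.float64(275.7)), 55)] [((np.float64(348.4), np.float64(275.5)), 52)] []Traceback (most recent call last):
  File "<stdin>", line 3, in <module>
  File "fit.py", line 12, in run
    P=np.array([toplane(C,c,26)[:2] for c,_ in p]); Rd=toplane(C,r[0][0],20)[:2]; W=toplane(C,wt[0][0],20)[:2]
                                                                                              ~~^^^
IndexError: list index out of range
```

Run:
```python
from fit import *
C=cam("top"); D=cam("wrist")
T=[(314.8,230.8),(330.5,242.3),(342,258.6)]; W=[(353.9,137.5),(348.7,170.7),(334.1,199.5)]
for a,b in zip(T,W):
    # triangulate
    A=[];o=[]
    for Cm,p in((C,a),(D,b)):
        d=Cm[1]@np.linalg.solve(Cm[0],[*p,1]); d/=np.linalg.norm(d); A.append(np.eye(3)-np.outer(d,d)); o.append(A[-1]@Cm[2])
    print(toplane(C,a,24).round(1),toplane(D,b,24).round(1),np.linalg.solve(sum(A),sum(o)).round(1))
c=np.array([392.5,92.2]);y=-.284
s=sensors.observe(); print(s["tool_pos"])
A=R.from_rotvec(s["ee_rot"]).as_matrix();print(A.round(4))
for a in .3*np.arange(-2,3):
    p=[*(c+140*np.array([np.cos(y+a),np.sin(y+a)])),70+manip.tip_extent]; print(np.round(p,1),*rel(p,A))
```

```text
[527.5  48.7  24. ] [526.8  53.   24. ] [529.8  50.3  -4.2]
[510.3  11.1  24. ] [509.8  15.5  24. ] [511.3  11.4   3.6]
[481.7 -19.3  24. ] [481.7 -15.1  24. ] [481.8 -19.5   8.9]
[479.87340642  20.07065018 430.27660535]
[[ 0.2894  0.9572 -0.    ]
 [ 0.9572 -0.2894  0.    ]
 [ 0.     -0.     -1.    ]]
[481.3 -16.1 243.4] [-0.0427  0.0147  0.2336] [0. 0. 0.]
[509.3  15.  243.4] [0.0046 0.037  0.2336] [0. 0. 0.]
[526.9  53.  243.4] [0.0564 0.0444 0.2336] [0. 0. 0.]
[532.5  94.4 243.4] [0.108  0.0361 0.2336] [0. 0. 0.]
[525.6 135.7 243.4] [0.1549 0.0129 0.2336] [0. 0. 0.]
```

```bash
python3 -m inch '[0,0,0,-0.02,0.007,0.06,-1, 0,0,0,-0.0427,0.0137,0.12,-1, 0,0,0,-0.0427,0.0137,0.18,-1, 0,0,0,-0.0427,0.0137,0.23,-1, 0,0,0,-0.0427,0.0137,0.246,-1, 0,0,0,-0.0427,0.0137,0.246,-1, 0,0,0,-0.0427,0.0137,0.246,-1, 0,0,0,-0.0427,0.0137,0.246,-1]'
python3 - <<'E'
from fit import *
C=cam("wrist"); im=grab_frame("wrist"); cv2.imwrite("pics/w1.png",im[...,::-1])
H=np.array(calibration("wrist")["hand_eye"]); q=np.linalg.inv(H)@[0,0,manip.tip_extent,1]; q=C[0]@q[:3]; print("tip px",q[:2]/q[2])
s=sensors.observe(); print(s["tool_pos"],s["clock"],s["ft_force"])
for f in(dark,red,white): 
    for c,n in comps(im,(200,0,500,300),f,60): print(np.round(c,1),n,toplane(C,c,24).round(1))
E
```

```text
clock: 4.65
tool_pos: [481.0, -15.8, 234.8]
ee_rot: [2.521, 1.871, 0.004]
ft_force: [0.6, 0.0, -1.1]
opening: -0.001
grasp_force: 0.0
tip px [324.41041995 254.06383266]
[480.90812341 -15.86607341 234.68087958] 4.7 [ 0.36573931  0.00895181 -0.08940772]
[356.6  27. ] 2191 [531.1  88.7  24. ]
[365.4 101.1] 2144 [526.   50.9  24. ]
[354.2 171.4] 1664 [509.3  14.   24. ]
[326.1 223.9] 1047 [483.4 -13.1  24. ]
[283.8 266.7] 321 [448.3 -33.5  24. ]
[254.9 118.4] 534 [462.8  60.1  24. ]
```

View pics/w1.png

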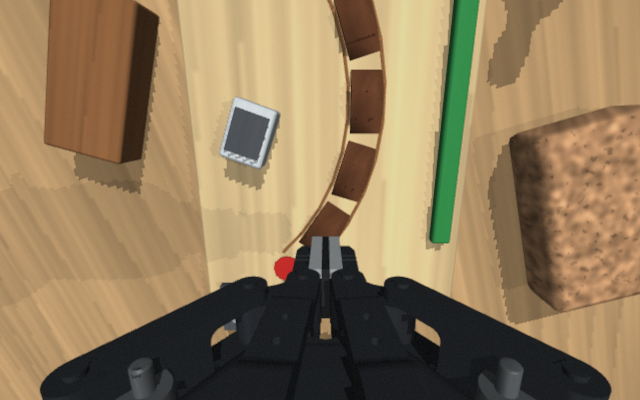

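```bash
python3 - <<'E'
from h import *
c=np.array([392.5,90.6]);y=-.284
s=sensors.observe(); A=R.from_rotvec(s["ee_rot"]).as_matrix()
P=lambda a,z:[*(c+140*np.array([np.cos(y+a),np.sin(y+a)])),z+manip.tip_extent]
for z in(30,20,18): print(P(-.6,z),rel(P(-.6,z),A)[0], rel(P(0,z),down([.289,.957])))
E
python3 -m inch '[0,0,0,0,0,0.02,-1, 0,0,0,-0.002,0.0003,0.038,-1, 0,0,0,-0.002,0.0003,0.038,-1, 0,0,0,-0.002,0.0003,0.038,-1]'
```

```text
[np.float64(481.26883395825695), np.float64(-17.65938350873523), 203.4] [-0.002   0.001   0.0391] (array([0.0971, 0.0306, 0.0393]), array([ 0.0008, -0.0003, -0.0002]))
[np.float64(481.26883395825695), np.float64(-17.65938350873523), 193.4] [-0.0021  0.001   0.0516] (array([0.0971, 0.0305, 0.0518]), array([ 0.0008, -0.0003, -0.0002]))
[np.float64(481.26883395825695), np.float64(-17.65938350873523), 191.4] [-0.0021  0.001   0.0541] (array([0.097 , 0.0305, 0.0543]), array([ 0.0008, -0.0003, -0.0002]))
clock: 5.2
tool_pos: [480.3, -17.4, 203.2]
ee_rot: [2.522, 1.873, -0.0]
ft_force: [-0.2, 1.1, -0.3]
opening: 0.004
grasp_force: 0.0
```

```bash
python3 -m inch '[0,0,0,0,0,0.005,-1, 0,0,0,0,0,0.01,-1, 0,0,0,0,0,0.01,-1]'
python3 -m inch '[0,0,0,0,0,0.0012,-1, 0,0,0,0,0,0.0012,-1]'
```

```text
clock: 5.58
tool_pos: [480.3, -17.4, 194.9]
ee_rot: [-2.522, -1.873, 0.0]
ft_force: [0.6, 0.3, 0.3]
opening: 0.0
grasp_force: 0.0
clock: 5.82
tool_pos: [480.2, -17.4, 194.1]
ee_rot: [-2.522, -1.873, 0.0]
ft_force: [0.2, 0.6, -0.3]
opening: 0.0
grasp_force: 0.0
```

```bash
python3 -m inch '[0,0,0,0,0,0.0012,-1, 0,0,0,0,0,0.0012,-1]'
```

```text
clock: 6.08
tool_pos: [480.2, -17.4, 193.1]
ee_rot: [-2.522, -1.873, 0.0]
ft_force: [-0.9, -0.2, 1.1]
opening: 0.001
grasp_force: 0.3
```

```bash
python3 -m inch '[0,0,0,0,0,0.0007,-1, 0,0,0,0,0,0.0007,-1]'; python3 -m inch '[0,0,0,0,0,0.0006,-1, 0,0,0,0,0,0.0006,-1]'
```

```text
clock: 6.32
tool_pos: [480.2, -17.4, 192.6]
ee_rot: [-2.522, -1.873, 0.0]
ft_force: [0.4, 1.0, 0.8]
opening: 0.0
grasp_force: 0.5
clock: 6.58
tool_pos: [480.2, -17.4, 192.1]
ee_rot: [-2.522, -1.873, 0.0]
ft_force: [0.0, 0.3, 0.8]
opening: 0.005
grasp_force: 0.6
```

```bash
python3 -m inch '[0,0,0,0,0,0.0006,-1, 0,0,0,0,0,0.0006,-1]'; python3 -m inch '[0,0,0,0,0,0.0006,-1, 0,0,0,0,0,0.0006,-1]'
```

```text
clock: 6.82
tool_pos: [480.2, -17.4, 191.6]
ee_rot: [-2.522, -1.873, 0.0]
ft_force: [-1.1, -0.2, 0.5]
opening: -0.002
grasp_force: 0.5
clock: 7.08
tool_pos: [480.1, -17.4, 191.5]
ee_rot: [2.522, 1.873, -0.0]
ft_force: [-1.2, -0.1, 5.1]
opening: 0.001
grasp_force: 2.8
```

Run:
```python
from h import *
c=np.array([392.5,90.6]);y=-.284
s=sensors.observe(); A=R.from_rotvec(s["ee_rot"]).as_matrix()
for a in np.arange(-.56,.01,.04): print(round(a,2),rel([*(c+140*np.array([np.cos(y+a),np.sin(y+a)])),192.1],A)[0])
```

```text
-0.56 [ 0.006   0.0052 -0.0008]
-0.52 [ 0.0121  0.0088 -0.0008]
-0.48 [ 0.0182  0.0121 -0.0008]
-0.44 [ 0.0245  0.0151 -0.0008]
-0.4 [ 0.0309  0.0179 -0.0008]
-0.36 [ 0.0375  0.0204 -0.0008]
-0.32 [ 0.0441  0.0227 -0.0008]
-0.28 [ 0.0508  0.0247 -0.0008]
-0.24 [ 0.0576  0.0265 -0.0008]
-0.2 [ 0.0644  0.0279 -0.0008]
-0.16 [ 0.0713  0.0291 -0.0008]
-0.12 [ 0.0783  0.03   -0.0008]
-0.08 [ 0.0852  0.0306 -0.0008]
-0.04 [ 0.0922  0.031  -0.0008]
0.0 [ 0.0992  0.0311 -0.0008]
```

```bash
python3 -m inch '[0,0,0,0,0,-0.0012,-1, 0,0,0,0.006,0.0052,-0.0012,-1, 0,0,0,0.012,0.0088,-0.0012,-1, 0,0,0,0.018,0.012,-0.0012,-1, 0,0,0,0.0245,0.015,-0.0012,-1, 0,0,0,0.031,0.018,-0.0012,-1, 0,0,0,0.0375,0.0204,-0.0012,-1, 0,0,0,0.044,0.0227,-0.0012,-1, 0,0,0,0.051,0.0247,-0.0012,-1, 0,0,0,0.0576,0.0265,-0.0012,-1, 0,0,0,0.0576,0.0265,-0.0012,-1]'
python3 - <<'E'
from h import *
c=np.array([392.5,90.6]);y=-.284
im=grab_frame("wrist"); cv2.imwrite("pics/w2.png",im[...,::-1])
s=sensors.observe(); A=R.from_rotvec(s["ee_rot"]).as_matrix(); print(s["tool_pos"],s["ft_force"])
for a in np.arange(-.2,.65,.05): print(round(a,2),rel([*(c+140*np.array([np.cos(y+a),np.sin(y+a)])),192.1],A)[0])
E
```

```text
clock: 8.45
tool_pos: [514.2, 21.2, 192.1]
ee_rot: [-2.522, -1.874, -0.001]
ft_force: [0.3, -0.5, -0.2]
opening: 0.001
grasp_force: 0.0
[513.94388734  20.77780379 192.11000397] [-0.28609656  0.54014224  0.68135774]
-0.2 [0.0065 0.0013 0.    ]
-0.15 [0.0151 0.0027 0.    ]
-0.1 [0.0238 0.0037 0.    ]
-0.05 [0.0325 0.0043 0.    ]
-0.0 [0.0413 0.0044 0.    ]
0.05 [0.05   0.0041 0.    ]
0.1 [0.0588 0.0034 0.    ]
0.15 [0.0674 0.0022 0.    ]
0.2 [0.076  0.0006 0.    ]
0.25 [ 0.0845 -0.0014  0.    ]
0.3 [ 0.0929 -0.0039  0.    ]
0.35 [ 0.1012 -0.0067  0.    ]
0.4 [ 0.1093 -0.01    0.    ]
0.45 [ 0.1172 -0.0137  0.    ]
0.5 [ 0.125  -0.0178  0.    ]
0.55 [ 0.1325 -0.0222  0.    ]
0.6 [ 0.1398 -0.027   0.    ]
```

View pics/w2.png

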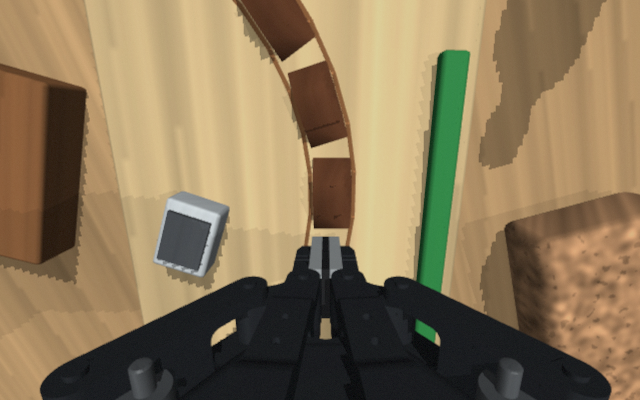

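```bash
python3 -m inch '[0,0,0,0.0065,0.0015,0,-1, 0,0,0,0.015,0.003,0,-1, 0,0,0,0.0238,0.004,0,-1, 0,0,0,0.0325,0.0046,0,-1, 0,0,0,0.041,0.0047,0,-1, 0,0,0,0.05,0.0044,0,-1, 0,0,0,0.0588,0.0036,0,-1, 0,0,0,0.0674,0.0024,0,-1, 0,0,0,0.076,0.0008,0,-1, 0,0,0,0.0845,-0.0012,0,-1, 0,0,0,0.093,-0.0037,0,-1, 0,0,0,0.101,-0.0066,0,-1, 0,0,0,0.1093,-0.01,0,-1, 0,0,0,0.1172,-0.0137,0,-1, 0,0,0,0.125,-0.0178,0,-1, 0,0,0,0.1325,-0.0222,0,-1, 0,0,0,0.139,-0.0265,0,-1, 0,0,0,0.139,-0.0265,0,-1]'
python3 -m inch '[0,0,0,0,0,-0.03,-1, 0,0,0,-0.03,0.01,-0.09,-1, 0,0,0,-0.1,0.02,-0.16,-1, 0,0,0,-0.16,0.02,-0.23,-1, 0,0,0,-0.18,0.02,-0.27,-1, 0,0,0,-0.18,0.02,-0.27,-1, 0,0,0,-0.18,0.02,-0.27,-1]'
python3 - <<'E'
from h import *
C=cam("wrist"); im=grab_frame("wrist"); cv2.imwrite("pics/w3.png",cv2.resize(im[0:260,230:450,::-1],None,fx=2.2,fy=2.2))
s=sensors.observe(); print(s["tool_pos"],s["ft_force"])
E
```

```text
clock: 10.75
tool_pos: [525.3, 134.6, 192.1]
ee_rot: [-2.52, -1.874, -0.001]
ft_force: [-0.4, 1.0, 2.0]
opening: -0.002
grasp_force: 0.8
clock: 11.62
tool_pos: [499.0, -9.1, 407.8]
ee_rot: [-2.522, -1.872, 0.0]
ft_force: [0.4, 1.5, -0.7]
opening: -0.001
grasp_force: 0.0
[498.92565179  -8.55947662 407.13840269] [-0.55920332 -0.01835612 -0.37198001]
```

View pics/w3.png

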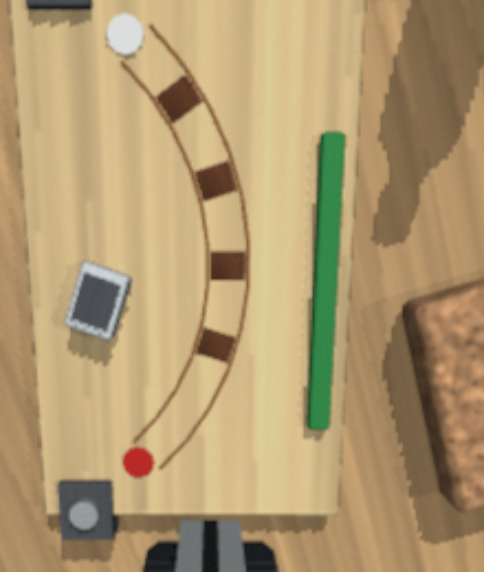

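```bash
python3 -c "
from workcell import order; print(order.finish_job())"
```

```text
the job is handed in; nothing more can be done
None
```

I pressed all five pieces down in order from the red dot to the white dot, with at most about 5 N at the wrist in the readings between moves. In the last picture the first piece is level and the other four stand about 0.7 mm proud, within the 2 mm limit. The pencil and sharpener look undisturbed, I saw no contact with the other loose things, and the job is handed in with no verdict returned.

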